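Fit the keyed rotor into the jelly mixer's drive hub

TASK

Make the jelly mixer ready to run: with the empty gripper, first press its pedal right down to the stop so that it stays down and the orange shutter uncovers the drive hub. Then lift the mixing rotor out of its blue stand, push its keyed stem down into the hub, turning it until the key slips into the keyway, and keep pushing until the collar sits fully home on the hub. Finish while still gripping the rotor and holding it fully home against the hub's spring, without disturbing the jelly board, the sugar jar or the spatula.

Things in the scene. Friction and masses are not known exactly. Their poses are not given: they have to be found in the camera images.
- mixer: White bottom-drive mixer base, fixed to the table, 200 x 180 mm, housing 70 mm high. Origin on the vertical axis of the drive hub, at table height; z up; -x points to the pedal (housing spans x -80 to +120 mm, y +-90 mm). Two thin rails at y +-34 mm, tops 100 mm high, run along x and carry the orange shutter.
- shutter_top (a point): Centre of the top of the orange shutter plate (62 x 72 x 3 mm, top 104.5 mm above the table), axes as the mixer's. It covers the hub at first and slides 77 mm towards the mixer's +x as the pedal goes down. The pedal drives it; do not push it directly.
- hub_mouth (a point): Centre of the mouth of the fixed aluminium drive hub, at its flat rim 100 mm above the table; axes as the mixer's. Hub 56 mm across, bore 21 mm diameter, and one keyway all the way down, 10 mm wide, reaching 17 mm from the axis. The keyway's direction varies within 0.55 rad either side of the mixer's -x and is not given: see it once the shutter is open, or press lightly and turn to feel it.
- ejector_top (a point): Top of the spring ejector inside the hub's bore, 44 mm below the rim at rest. The stem tip pushes it down: about 4 N at first touch, 9 N when the rotor is home, more than the rotor's weight, so a rotor let go rises again.
- pedal (a joint): Angle of the pedal: near 0 up with the shutter closed, 0.40 rad at the stop with the shutter fully open. It needs 6 to 9 N at the pad; its friction catch keeps it where it is left. It hinges 84 mm from the hub axis towards the mixer's -x, 45 mm above the table.
- pedal_pad (a point): Centre of the top face of the pedal's black rubber pad (64 mm wide, 50 mm long), 95 mm out from the hinge on the -x side of the mixer. About 69 mm above the table when up and 31 mm at the stop.
- rotor: Steel mixing rotor, about 0.3 kg, 130 mm tall, upright in the stand. Origin: centre of the stem's lower end; z up. Stem to 62 mm, then a collar of 48 mm diameter, 8 mm thick; two blades along +-x out to 43 mm (70 to 93 mm up), the one on the key's side (-x) with a red end; on top a black square grip 24 x 24 mm, sides along x and y, 92 to 130 mm up.
- rotor_grip (a point): Point on the rotor's axis within the black grip, 116 mm above the stem tip: a good place for the TCP, fingers closing along the rotor's y or x. Axes as the rotor's.
- stem_tip (a point): Centre of the lower end of the rotor's stem, axes as the rotor's. Stem 18 mm diameter with a tapered end. A brass key on its -x side, 6 mm wide, reaches 15 mm from the axis and runs from 20 to 50 mm above the tip. Home means the collar on the hub's rim, tip 62 mm below the rim.
- stand: Blue plastic block, 90 x 90 x 68 mm, fixed to the table, with a round hole of about 33 mm through it in which the rotor's stem hangs, collar resting on the top. Origin at the centre of the underside.
- jelly_board: Bystander: foil-covered board 170 x 120 mm with fifteen coloured jelly cubes, 30 mm high. Origin at the centre of the underside.
- sugar_jar: Bystander: yellow jar with a white cap, 66 mm diameter, 110 mm tall. Origin at the centre of the underside.
- spatula: Bystander: spatula lying flat on the table, handle along its -x.

How it is judged (in metres and radians):
On the way, in this order (a step that is already met when the one before it is completed fails the run):
1. the pedal is pressed down to its stop while the rotor still stands in its stand (value of joint pedal above 0.36 rad and distance of rotor from where it was at the start of the episode below 0.02 m), for 0.2 s.
2. the rotor is held by the fingers, lifted clear of the stand (z of stem_tip in the frame of stand above 0.07 m and contact force between the fingers and rotor above 1 N), for 0.1 s.
At the end, for the whole second after the job is handed in: The stem is in the hub with its tip at least 58.5 mm below the rim (62 mm is fully home), within 4 mm of the axis and upright within 0.07 rad, at rest and still gripped by the fingers, which hold it down against the ejector spring; the pedal is still down (over 0.33 rad) (z of stem_tip in the frame of hub_mouth below -0.0585 m and horizontal distance between stem_tip and hub_mouth below 0.004 m and angle between rotor's own z axis and vertical below 0.07 rad and contact force between the fingers and rotor above 1 N and linear speed of rotor below 0.02 m/s and value of joint pedal above 0.33 rad); the arm keeps its last pose, push and grip.
It fails at once if the jelly board is disturbed (moved over 30 mm) (distance of jelly_board from where it was at the start of the episode above 0.03 m).
It fails at once if the sugar jar is disturbed (moved over 30 mm) (distance of sugar_jar from where it was at the start of the episode above 0.03 m).
It fails at once if the spatula is disturbed (moved over 30 mm) (distance of spatula from where it was at the start of the episode above 0.03 m).
It also fails if it takes over 58 s, if anything falls off the work surface, if the arm or the gripper's body presses on something with over 40 N, if the wrist force passes 120 N, or if a joint passes its speed limit or range.

ROBOT

A 6-joint arm with a two-finger parallel gripper is mounted at the origin on the work surface. World frame = base frame: x ahead of the robot, y to its left, z up, the work surface at z = 0. Lengths are in mm, angles in rad, forces in N, time in s.
With the tool pointing down it reaches from about 325 to 875 mm from the base axis. Payload 4.4 kg.
Tool frame: the origin (TCP) lies between the finger pads, 19 mm behind the fingertips; this is the grasp point; z points along the fingers, y is the line along which they close (so a half turn about z gives the same grasp; the last joint's range is limited). The gripper opens to 85 mm and grips with 20 to 120 N. Pads are 22 mm wide; open, the fingers measure 114 mm over their backs; the gripper's body (76 mm by 85 mm) begins 54 mm behind the grasp point. The pads swing forward as they close: fully open they stand 13 mm farther back than shut.
Start: joints at [-1.357, 0.207, 1.542, -0, 1.393, -0.15], TCP at [204.589, -537.374, 249.982] pointing down, gripper open.
Joint ranges: [-2.73, 2.73], [-0.86, 2.22], [0.23, 2.46], [-1.11, 4.25], [0.08, 2.63], [-2.82, 2.82]. Speed limits (rad/s): [2.79, 2.79, 3.14, 3.14, 3.14, 3.14].

INTERFACE

Orientations are given as a unit quaternion [w, x, y, z].
In Python, from plant import r gives the robot as it stands. The module is installed in compiled form; this text tells all that it offers. Calls block until the motion is done:
- r.goto(position, orientation): joint-space move of the TCP to a pose.
- r.move_straight(position, frame=None, rate=150, force_limit=None): straight line of the TCP; frame=None keeps the orientation; rate is the mean speed in mm/s. With force_limit (N) it stops when the force on the tool has changed by that much, and returns True; else False.
- r.movej(angles): joint-space move.
- r.gripper_open() and r.clamp(newtons=None): open the fingers fully, or close them until they stop; newtons is the grip in N (None keeps the last).
- r.wait(seconds).
- r.solve_ik(position, orientation): joint angles nearest the present ones, or None.
- r.get_obs(): the state.
- r.camera(name): name is "scene" or "top" or "wrist"; returns a dict with "frame" (420x560x3 uint8, blue, green, red), "intrinsics" (3x3 intrinsics, pixels), "T" (4x4, takes a point from camera to world coordinates); the wrist camera has in their place "tool_from_camera" (4x4, takes a point from camera to tool coordinates, whose origin is the TCP and whose axes are the flange's). Camera axes: x right, y up, looking along -z (the intrinsics and any distortion apply to the point x, -y, -z); pixel columns grow to the right and rows downward; lengths in mm; the calibration is good to about 2 mm. A picture is of the moment at which its call begins: read the wrist's pose just before it. There is no depth.
A pose or a line that the arm cannot do raises r.MotionError and nothing moves.
- r.sign_off(): hands the job in; it is judged then, once.
The state is a dict: "time_s": time; "joint_positions": joint angles; "qd": joint speeds; "joint_efforts": joint torques, N m; "position": TCP position; "orientation": TCP orientation; "contact_force": force on the tool from outside, world axes, zero at the start; "moment": the same for the moment, N m; "gripper_width": finger opening in mm; "finger_force": force on a finger pad.
Only numpy, scipy, OpenCV 4.12 (cv2) and the standard library are available. Lean on these libraries where they do the work, as an engineer would, in place of code of your own. Each camera call takes 0.05 s, during which the arm holds its last target. There are 200 camera calls.

## Working session

There is one attempt and no reset: what is moved stays moved. The work goes in short steps, each a Python script; the robot and the scene stay as the last script left them, time stands still between calls to the robot, and variables do not carry over. Pictures are saved under pics/ and viewed, at most 10 in all, crops included, and the job is handed in when it is done.

```bash
mkdir -p pics
python3 - <<'E'
from plant import r
import cv2,numpy as np
for n in("scene","top"):
    c=r.camera(n);cv2.imwrite(f"pics/{n}0.png",c["frame"]);print(n,c["intrinsics"].round(1).tolist(),c["T"].round(3).tolist(),[k for k in c])
c=r.camera("wrist");print(c["intrinsics"].tolist(),c["tool_from_camera"].round(3).tolist(),[ (k,c[k]) for k in c if k not in("frame","intrinsics","tool_from_camera")])
o=r.get_obs();print(o)
E
```

```text
scene [[419.3, 0.0, 282.8], [0.0, 419.3, 210.5], [0.0, 0.0, 1.0]] [[0.057, -0.826, 0.561, 1171.947], [0.998, 0.048, -0.031, -28.081], [-0.001, 0.561, 0.828, 938.732], [0.0, 0.0, 0.0, 1.0]] ['frame', 'intrinsics', 'T']
top [[388.2, 0.0, 277.6], [0.0, 388.2, 205.3], [0.0, 0.0, 1.0]] [[-0.02, 0.986, -0.163, 440.475], [-1.0, -0.018, 0.013, -4.532], [0.01, 0.164, 0.986, 1131.862], [0.0, 0.0, 0.0, 1.0]] ['frame', 'intrinsics', 'T']
[[337.7400346351048, 0.0, 277.90076651415353], [0.0, 337.7400346351048, 213.53142040708727], [0.0, 0.0, 1.0]] [[-0.002, 0.959, 0.285, 72.94], [1.0, 0.002, -0.0, 1.183], [-0.001, 0.285, -0.959, -123.719], [0.0, 0.0, 0.0, 1.0]] []
{'time_s': 0.15, 'joint_positions': array([-1.35749934e+00,  2.07262251e-01,  1.54264657e+00,  8.03098352e-06,
        1.39348978e+00, -1.50501970e-01]), 'qd': array([ 1.08555524e-04, -2.80273696e-03, -2.69061371e-03, -5.14466530e-04,
        1.02980198e-05, -1.70030038e-03]), 'joint_efforts': array([ 1.05069426e-03, -3.83508933e+01, -2.92035162e+01, -1.51643922e-04,
        6.62892722e-03, -1.29475319e-05]), 'position': array([ 204.47157767, -536.81866558,  249.06104683]), 'orientation': array([-9.02652416e-04,  9.83501583e-01,  1.80897266e-01, -2.43965083e-05]), 'contact_force': array([-0.63999778, -0.09313164,  0.94521778]), 'moment': array([-0.02748673,  0.01090622,  0.01550491]), 'finger_force': 0.0, 'gripper_width': 85.15200766011178}
```

View pics/top0.png

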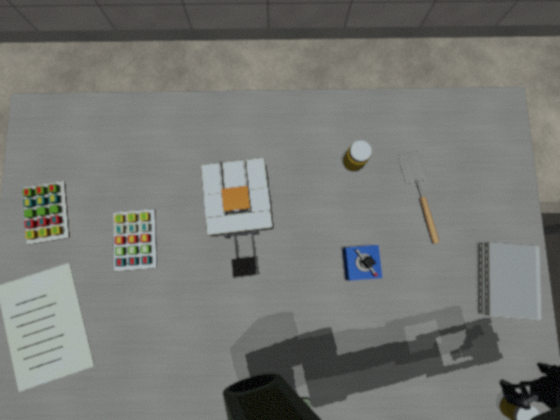

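View pics/scene0.png

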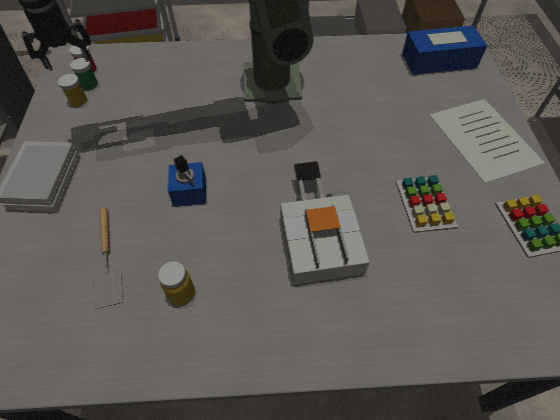

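The top view shows the orange shutter at (236,199), the pad at (244,267) and the blue stand with the rotor at (362,262). In the scene view they are at (322,219), (307,171) and (186,183).

```bash
cat > h.py <<'E'
from plant import r
import cv2,numpy as np
def ray(c,px,T=None):
    T=c["T"] if T is None else T
    K=c["intrinsics"];d=np.array([(px[0]-K[0,2])/K[0,0],-(px[1]-K[1,2])/K[1,1],-1.])
    return T[:3,3],T[:3,:3]@d
def onplane(c,px,z,T=None):
    o,d=ray(c,px,T);return o+d*(z-o[2])/d[2]
def wristT(c,o):
    w,x,y,z=o["orientation"];from scipy.spatial.transform import Rotation as R
    T=np.eye(4);T[:3,:3]=R.from_quat([x,y,z,w]).as_matrix();T[:3,3]=o["position"];return T@c["tool_from_camera"]
def cross(a,b): # closest point of two rays, gap
    (o1,d1),(o2,d2)=a,b
    s=np.linalg.lstsq(np.c_[d1,-d2],o2-o1,rcond=None)[0];p,q=o1+s[0]*d1,o2+s[1]*d2
    return (p+q)/2,np.linalg.norm(p-q)
def blob(m,box=None):
    mm=np.zeros_like(m)
    if box is None: mm=m
    else: x0,y0,x1,y1=box;mm[y0:y1,x0:x1]=m[y0:y1,x0:x1]
    cs,_=cv2.findContours(mm,cv2.RETR_EXTERNAL,cv2.CHAIN_APPROX_NONE)
    return max(cs,key=cv2.contourArea)
def cen(k):
    M=cv2.moments(k);return np.array([M["m10"],M["m01"]])/M["m00"]
def hsv(f,lo,hi): return cv2.inRange(cv2.cvtColor(f,cv2.COLOR_BGR2HSV),np.array(lo),np.array(hi))
def quat(yaw): # tool down; tool x axis at angle yaw, tool y = at yaw-90
    return [0,np.cos(yaw/2),np.sin(yaw/2),0]
E
python3 - <<'E'
from h import *
C={n:r.camera(n) for n in("top","scene")}
spec={"shutter":((8,150,80),(20,255,255),104.5,{"top":(215,180,260,220),"scene":(295,195,350,240)}),
"pad":((0,0,0),(180,255,45),69,{"top":(228,250,262,282),"scene":(290,157,325,183)}),
"stand":((105,120,30),(125,255,255),68,{"top":(335,235,395,290),"scene":(160,155,215,210)}),
"grip":((0,0,0),(180,255,45),120,{"top":(350,250,385,275),"scene":(170,150,195,178)})}
for k,(lo,hi,z,b) in spec.items():
    rr=[]
    for n,c in C.items():
        m=hsv(c["frame"],lo,hi);q=blob(m,b[n]);p=cen(q);rr.append(ray(c,p))
        P=np.array([onplane(c,x,z) for x in q.reshape(-1,2)])[:,:2].astype(np.float32)
        print(k,n,p.round(1),cv2.contourArea(q),onplane(c,p,z).round(1),"rect",[np.round(t,1).tolist() if np.ndim(t) else round(t,1) for t in cv2.minAreaRect(P)])
    p,g=cross(*rr);print("   tri",p.round(1),round(g,1))
E
```

```text
shutter top [235.4 198.3] 473.5 [631.8  94.9 104.5] rect [[631.1, 94.7], [58.7, 66.6], 4.5]
shutter scene [322.2 218.6] 597.5 [635.5  95.6 104.5] rect [[634.7, 95.8], [61.2, 70.8], 6.1]
   tri [632.7  95.8 100.1] 1.0
pad top [243.9 266.2] 327.0 [451.2  75.8  69. ] rect [[451.4, 75.6], [45.9, 59.7], 2.7]
pad scene [306.9 171.1] 367.5 [459.5  76.5  69. ] rect [[462.3, 76.3], [67.7, 64.4], 1.7]
   tri [451.4  77.2  59. ] 1.1
stand top [362.  262.4] 1091.5 [ 455.2 -244.7   68. ] rect [[455.7, -244.4], [88.0, 97.4], 3.6]
stand scene [187.3 186.6] 1070.5 [ 492.5 -239.6   68. ] rect [[481.1, -242.9], [138.1, 96.4], 4.3]
   tri [ 455.8 -253.    21.4] 4.1
grip top [367.3 261.7] 58.5 [ 455.9 -246.9  120. ] rect [[455.9, -246.5], [20.3, 24.7], 31.6]
grip scene [181.2 165.7] 165.5 [ 464.9 -247.2  120. ] rect [[468.6, -245.4], [76.4, 27.7], 18.5]
   tri [ 456.1 -249.7  109.7] 0.6
```

Run:
```python
import cv2
a=cv2.imread("pics/top0.png");b=cv2.imread("pics/scene0.png")
import numpy as np
f=lambda i,x,y:cv2.resize(i[y:y+70,x:x+95],(400,295),interpolation=cv2.INTER_CUBIC)
cv2.imwrite("pics/crops.png",np.vstack([np.hstack([f(a,195,215),f(a,315,228)]),np.hstack([f(b,270,150),f(b,140,140)])]))
```

```text
(no output)
```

View pics/crops.png

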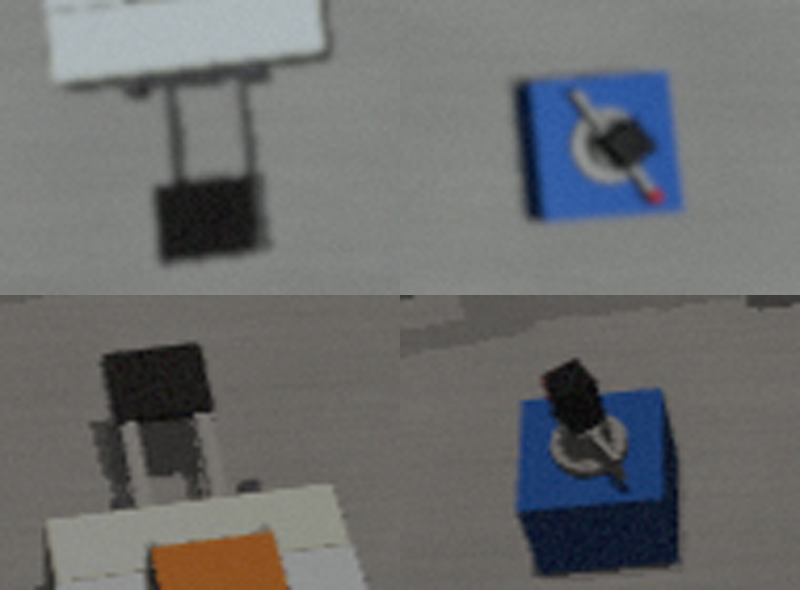

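The crops confirm that the pad is black and the mixer's yaw is about 0.10 rad. The rotor's red blade end points to image lower right, so the rotor's -x lies at about -141° in world. Next: press the pedal.

Run:
```python
from h import *
q=quat(0.10)
print(r.solve_ik([452,76.5,200],q))
r.goto([452,76.5,170],q); r.clamp(20)
f0=r.get_obs()["contact_force"]
r.move_straight([452,76.5,95],rate=100)
hit=r.move_straight([452,76.5,42],rate=30,force_limit=25)
o=r.get_obs();print(hit,o["position"],o["contact_force"]-f0,o["gripper_width"])
r.wait(0.4)
r.move_straight([452,76.5,150],rate=120)
r.gripper_open()
o=r.get_obs();print(o["time_s"],o["contact_force"])
c=r.camera("top");m=hsv(c["frame"],(8,150,80),(20,255,255));k=blob(m,(200,130,275,225))
P=onplane(c,cen(k),104.5);print(P,cv2.contourArea(k))
# move to view hub
r.goto([560,88,290],q);r.wait(.3);o=r.get_obs();c=r.camera("wrist")
cv2.imwrite("pics/hub.png",c["frame"]);np.savez("hub.npz",T=wristT(c,o),K=c["intrinsics"])
print(r.get_obs()["time_s"])
```

```text
[-2.15009529e-02  5.04112203e-03  1.87211812e+00 -4.44089210e-16
  1.26443341e+00  1.44929537e+00]
True [451.3860493   76.42986705  49.76858014] [-2.74249765  0.44054079  8.11940035] -0.06074871322823127
7.8583 [-0.60614639 -0.12011275 -0.1511979 ]
[705.19298185 102.22614431 104.5       ] 463.5
9.0
```

View pics/hub.png

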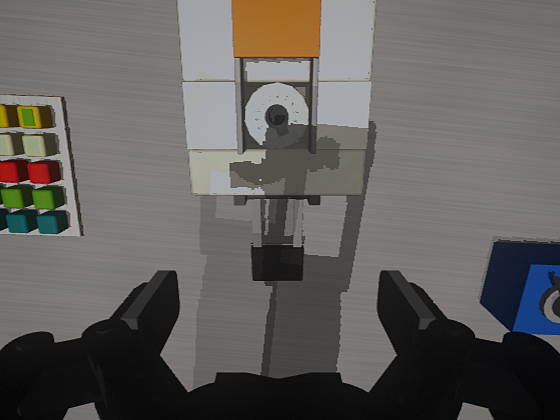

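The shutter moved about 74 mm and is open, and the fingertips reached 31 mm, which is the stop. The hub rim is at (277,115), but the keyway is too small and shadowed from here, so I'll take a closer view.

Run:
```python
from h import *
q=quat(0.10)
d=np.load("hub.npz");c={"intrinsics":d["K"]};p=onplane(c,(277,115),100,d["T"]);print("hub",p)
u=np.array([np.cos(.1),np.sin(.1),0])
t=p-25*u;t[2]=165
r.goto(t,q);r.wait(.3);o=r.get_obs();c=r.camera("wrist")
np.savez("hub2.npz",T=wristT(c,o),K=c["intrinsics"],f=c["frame"])
cv2.imwrite("pics/hub2.png",cv2.convertScaleAbs(cv2.resize(c["frame"][110:320,180:460],(800,600),interpolation=cv2.INTER_CUBIC),alpha=1.3))
print(o["position"],r.get_obs()["time_s"])
```

```text
hub [629.78749984  94.70232401 100.        ]
[605.96361379  92.2634847  167.46387943] 9.9417
```

View pics/hub2.png

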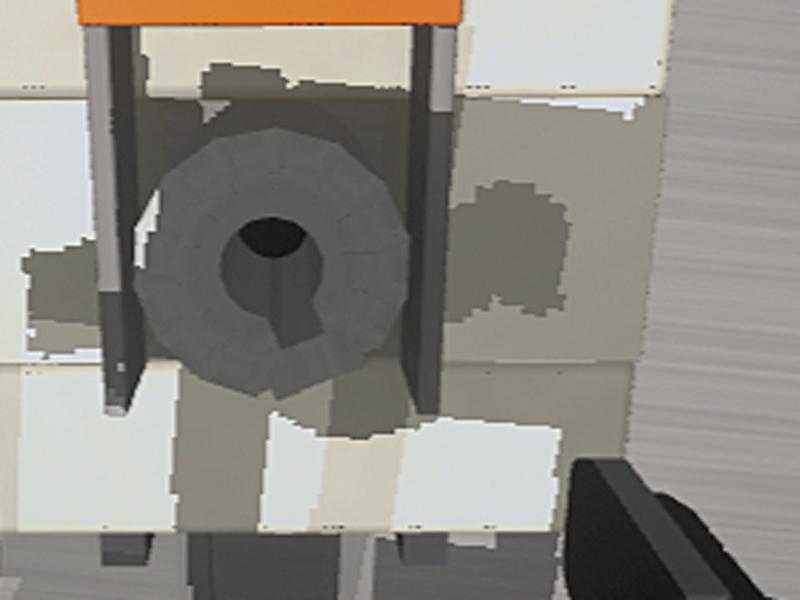

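The bore is centred at about (272,266) in the crop. The keyway's outer corners are at (280,350) and (326,333), pointing down and slightly right. Next I'll convert these and look at the rotor from the wrist.

Run:
```python
from h import *
d=np.load("hub2.npz");c={"intrinsics":d["K"]};s=280/800
W=lambda x,y:onplane(c,((x+.5)*s-.5+180,(y+.5)*s-.5+110),100,d["T"])
L,R_,Tp=W(221,267),W(323,267),W(272,218)
hl,hr,ht,hb=W(135,262),W(409,262),W(272,127),W(272,398)
print("bore width",np.linalg.norm(L-R_),"ctr",(L+R_)/2,"top dist",Tp-(L+R_)/2)
print("hub",np.linalg.norm(hl-hr),np.linalg.norm(ht-hb),(hl+hr)/2,(ht+hb)/2)
k1,k2=W(280,350),W(326,333);print("key",k1,k2,np.linalg.norm(k1-k2))
for h in ((L+R_)/2,(ht+hb)/2):
    v=(k1+k2)/2-h;print("r",np.linalg.norm(v),"dir",np.degrees(np.arctan2(v[1],v[0])))
e=k2-k1;print("dir from edge normal",np.degrees(np.arctan2(e[1],e[0]))-90)
for a,b in (((111,300),(118,410)),((432,110),(428,412)),((79,24),(462,24))): 
    a,b=W(*a),W(*b);e=b-a;print(np.degrees(np.arctan2(e[1],e[0])))
yaw=np.radians(39)
q=quat(yaw);u=np.array([np.cos(yaw),np.sin(yaw),0])
r.goto([560,-60,290],q)
t=np.array([456,-248,0])-22*u;t[2]=215
r.goto(t,q);r.wait(.3);o=r.get_obs();c=r.camera("wrist")
np.savez("rot.npz",T=wristT(c,o),K=c["intrinsics"],f=c["frame"])
cv2.imwrite("pics/rot.png",cv2.resize(c["frame"][60:360,80:480],(800,600),interpolation=cv2.INTER_CUBIC))
print(o["position"],o["joint_positions"],r.get_obs()["time_s"])
```

```text
bore width 20.898097076135013 ctr [628.86874536  95.26569113 100.        ] top dist [10.16891098  0.97888981  0.        ]
hub 56.05388114670576 57.27141702284895 [629.92048093  95.36278605 100.        ] [628.65699391  95.2459797  100.        ]
key [611.10808329  91.86907799 100.        ] [615.79405866  82.66837775 100.        ] 10.325272400249043
r 17.368249909995694 dir -152.5847704519808
r 17.171390127149966 dir -152.31783266949137
dir from edge normal -153.00996540997852
-173.69143295132307
-172.60939746589978
-84.36172140366564
[ 439.68631758 -261.24947031  215.39547677] [-7.05545174e-01  1.03065186e-01  1.73475412e+00  1.25010927e-04
  1.30294974e+00  1.82913683e-01] 12.0917
```

View pics/rot.png

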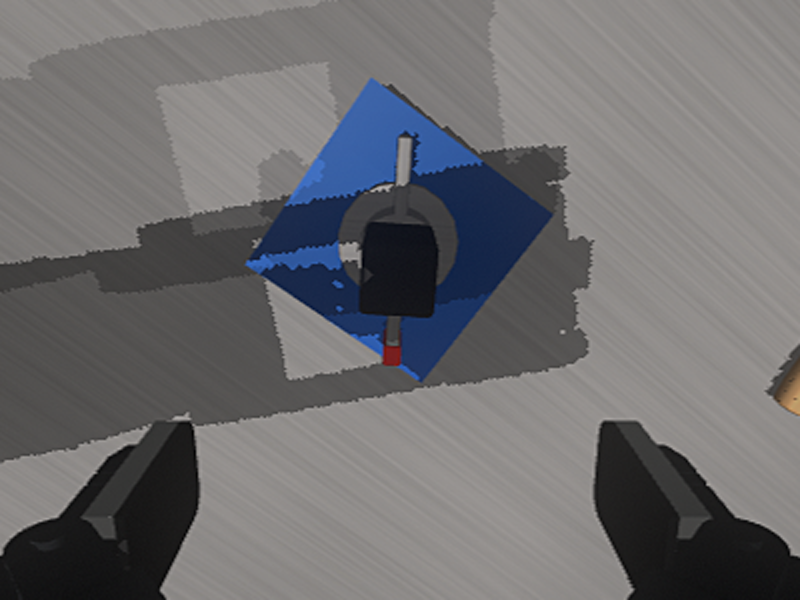

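The rotor is in view: far blade tip at (404,136), red end at (392,364), and the grip's lower top-face edge from (360,315) to (434,317).

Run:
```python
from h import *
d=np.load("rot.npz");c={"intrinsics":d["K"]}
W=lambda x,y,z:onplane(c,((x+.5)/2-.5+80,(y+.5)/2-.5+60),z,d["T"])
a,b=W(404,137,99),W(392,364,99);e=a-b;yaw=np.arctan2(e[1],e[0])
print("blade",a,b,np.linalg.norm(e),np.degrees(yaw),"mid",(a+b)/2)
k1,k2=W(360,315,136),W(435,317,136);e=k1-k2
print("grip edge",np.linalg.norm(e),np.degrees(np.arctan2(e[1],e[0]))-90,(k1+k2)/2+12*np.array([np.cos(yaw),np.sin(yaw),0]))
k=[W(340,240,76),W(457,240,76)];print("collar",np.linalg.norm(k[0]-k[1]),sum(k)/2)
print("stand",sum(W(*p,68) for p in((371,78),(247,264),(553,214),(422,381)))/4)
```

```text
blade [ 490.88225995 -225.02695435   99.        ] [ 423.08398942 -274.40790184   99.        ] 83.87540439055564 36.06776559587913 mid [ 456.98312468 -249.71742809   99.        ]
grip edge 23.624970604954836 37.37882169101408 [ 457.80688254 -249.61726056  136.        ]
collar 46.173033794769474 [ 458.38438319 -249.08354763   76.        ]
stand [ 457.39640617 -249.81061217   68.        ]
```

Run:
```python
from h import *
yaw=np.radians(36.5);q=quat(yaw)
r.goto([457.4,-249.6,200],q)
r.move_straight([457.4,-249.6,122],rate=80);r.wait(.2);print(r.get_obs()["position"],r.get_obs()["contact_force"])
r.clamp(70);o=r.get_obs();print(o["position"],o["gripper_width"],o["finger_force"],o["contact_force"])
r.move_straight([457.4,-249.6,265],rate=120);r.wait(.3);o=r.get_obs();print(o["position"],o["gripper_width"],o["finger_force"],o["contact_force"])
r.goto([629,95.3,275],quat(np.radians(27.5)));r.wait(.3);o=r.get_obs();print(o["position"],o["orientation"],o["contact_force"],o["time_s"])
c=r.camera("wrist");f=c["frame"];cv2.imwrite("pics/held.png",f[100:,100:480])
np.savez("held.npz",T=wristT(c,o),K=c["intrinsics"],f=f,t=c["tool_from_camera"])
```

```text
[ 457.77883669 -249.84564426  122.61407315] [ 0.25464078  0.66403465 -0.01459159]
[ 457.27083465 -249.42371776  122.01667646] 23.03770062629461 68.48344087600708 [-1.37282004  1.31709848  1.64824468]
[ 457.25032155 -249.50361081  264.54105437] 22.978231694041767 68.51469397544861 [-0.38857443 -1.0445474  -2.89947966]
[629.03917997  94.30924898 275.11581633] [6.07875952e-05 9.71511625e-01 2.36991892e-01 5.04125454e-05] [ 0.61003914  0.63426592 -2.18925533] 17.625
```

View pics/held.png

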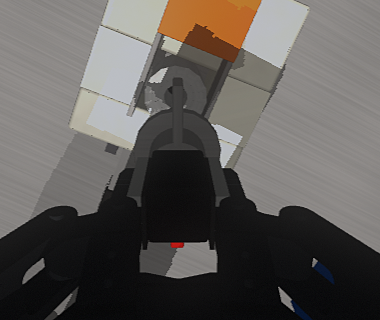

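The rotor is held straight: the blade is vertical at column 277 and the red end is visible. Next is insertion with light force limits.

Run:
```python
from h import *
x,y=629,95.3
def rep(h): o=r.get_obs();print(h,o["position"].round(2),o["contact_force"].round(1),o["moment"].round(2),round(o["time_s"],2))
r.move_straight([x,y,222],rate=120);rep("")
h=r.move_straight([x,y,200],rate=30,force_limit=8);rep(h)
if not h:
    r.wait(.2);rep("w")
    h=r.move_straight([x,y,178],rate=25,force_limit=8);r.wait(.1);rep(h)
```

```text
[629.22  95.34 222.15] [-0.5  0.1 -2.6] [ 0.05 -0.01  0.02] 18.27
False [629.16  95.3  200.17] [ 0.7 -0.1 -3.2] [ 0.   -0.03 -0.02] 19.15
w [629.19  95.3  200.32] [-0.2  0.8 -2.2] [-0.05 -0.01 -0.04] 19.35
False [629.2   95.29 178.34] [-0.4  0.  -2.6] [ 0.   -0.03 -0.01] 20.48
```

The key is in the keyway with no contact force. I'll push it home.

Run:
```python
from h import *
x,y=629.1,95.3
def rep(h): o=r.get_obs();print(h,o["position"].round(2),o["contact_force"].round(1),o["moment"].round(2),round(o["time_s"],2),o["gripper_width"],o["finger_force"])
h=r.move_straight([x,y,160],rate=25,force_limit=25);rep(h)
h=r.move_straight([x,y,149],rate=12,force_limit=28);rep(h);r.wait(.5);rep("w")
c=r.camera("wrist");cv2.imwrite("pics/home.png",c["frame"][60:,100:480])
```

```text
False [629.49  95.31 160.66] [-1.1 -0.9  3.5] [ 0.07  0.2  -0.  ] 21.35 23.138972410223122 69.35670375823975
False [629.69  95.46 153.95] [-8.2 -0.3 23.2] [ 0.01  1.68 -0.09] 22.42 22.9013850022642 72.13289380073547
w [629.66  95.48 153.93] [-9.6 -0.4 23.8] [-0.04  1.65 -0.1 ] 22.92 23.01878821542101 72.12752223014832
```

View pics/home.png

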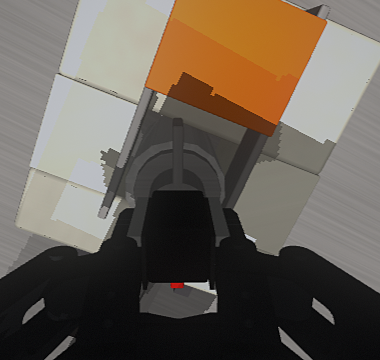

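The TCP is at 153.9 mm against an expected 154, with 24 N of holding force. The collar is on the rim, the blade is straight and the shutter is still open.

```bash
python3 -c "
from plant import r
print(r.sign_off())"
```

```text
the job is handed in; nothing more can be done
None
```

I pressed the pedal to its stop and handed in the job with the rotor keyed and fully home in the hub, still gripped and held down with about 24 N; no verdict came back from the sign-off.

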